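# Switch the grinding-ball sorter to its other chute

## Robot

A 7-joint arm with a two-finger parallel gripper is mounted at the origin on the work surface. World frame = base frame: x ahead of the robot, y to its left, z up, the work surface at z = 0. Lengths are in m, angles in rad, forces in N, time in s.
With the tool pointing down it reaches from about 0.425 to 1.025 m from the base axis. Payload 9.4 kg.
Tool frame: the origin (TCP) lies midway between the tips of the shut fingers; the grasp point (between the pads) lies 19 mm behind it; y points along the fingers, x is the direction in which the jaws open and shut, and the axes are right-handed (so a half turn about y gives the same grasp; the last joint's range is limited). The gripper opens to 85 mm and grips with 20 to 120 N. Pads are 22 mm wide; open, the fingers measure 114 mm over their backs; the gripper's body (76 mm by 85 mm) begins 54 mm behind the grasp point. The pads swing forward as they close: fully open they stand 13 mm farther back than shut.
Start: joints at [1.234, 0.599, -0.003, 1.599, 0.002, 0.943, -0.08], TCP at [0.186, -0.701, 0.231] pointing down, gripper open.
Joint ranges: [-2.57, 2.57], [-0.35, 1.97], [-1.29, 1.29], [0.11, 2.56], [-1.05, 4.19], [0.11, 1.86], [-2.63, 2.63]. Speed limits (rad/s): [2.22, 2.22, 3.01, 3.01, 3.14, 3.14, 3.14].

## Interface

Orientations are given as a rotation vector (axis times angle).
In Python, from cell import env gives the robot as it stands.
- The arm moves only by the shell command python3 -m creep 'ROWS' [FORCE]. ROWS is JSON, a list of rows, each a list of 7 numbers: the turn, a rotation vector about the tool's x, y, z in units of 6 degrees (1.0 is 6 degrees), then the shift along the tool's x, y, z in units of 60 mm (1.0 is 60 mm), then the closure in counts, from 0 (fully open) to 255 (shut). In form: [[ax, ay, az, x, y, z, jaw], ...]. A call has 1 to 12 rows; each row is the pose to reach, as a shift and turn from the pose commanded when the call began, along the tool's axes at that moment; what a row does not reach only later rows make up. A row lasts 1/8 s, in which the tool goes at most 62.5 mm and 10.7 degrees, less where a joint would pass 70% of its speed; a pose out of reach is approached as far as the arm can. A call with a gripper value outside its range is refused whole. The fingers move at their own pace and stop on an object; FORCE is the grip in N (left out, the last holds). Time passes only in rows, so rows that repeat a pose let the fingers close. It gives the time, the measured TCP pose, the force and the opening at its end, in the units of the state.
- env.get_state(): the state, without advancing time (a new reading comes with each control period).
- env.get_image(name): name is "side" or "top"; returns a dict with "pixels" (420x560x3 uint8, blue, green, red), "mtx" (3x3 intrinsics, pixels), "origin" and "rotation" of the camera in the world. Camera axes: x right, y down, z forward; pixel columns grow to the right and rows downward; lengths in m; the calibration is good to about 2 mm. A picture is of the moment at which its call begins. There is no depth.
- env.job_done(): hands the job in, once; it reports no verdict.
Trained networks look in a picture, given as the dict that the camera call returned (one of the last four; its "shot" number tells which), for a name from the list of things; names that differ only in an ending like _2 or _b are one class to them, and where a whole thing is asked for, a point or a joint stands for the part that bears it (a point fixed in the world has none). Each returns a list of dicts, best first, with "confidence" (0 to 1); they miss things now and then, are a little off and sometimes report something else, mostly with a low value. They report only what shows in the picture. A call takes as long as a camera call.
- env.recognise(picture, label): "at" ([x, y, z] in m, in the coordinates of the camera as it stood for that picture, good to about 4 mm: the middle of the surface that is visible of it).
- env.regions_of(picture, label): "region" (420x560 bool, what is visible of it).
- env.place_of(picture, label): "at" ([x, y, z] in m, in the coordinates of the camera as it stood for that picture, good to about 4 mm: a listed point, or the origin of a listed thing).
The state is a dict: "time": time; "q": joint angles; "joint_velocities": joint speeds; "joint_torque": joint torques, N m; "ee_pos": TCP position; "tool_rot": TCP orientation; "force": force on the tool from outside, world axes, zero at the start; "wrist_torque": the same for the moment, N m; "opening": finger opening in m.
Only numpy, scipy, OpenCV 4.12 (cv2) and the standard library are available. Lean on these libraries where they do the work, as an engineer would, in place of code of your own. Each camera call takes 0.05 s, during which the arm holds its last target. There are 200 camera calls.

## Task

The seesaw gate of the ball sorter leans to one side: push its raised end down with a fingertip so that it rocks over and leans to the other side. Only then push the stop's black tab all the way to the robot's left, so that the three balls feed down that other chute into its tray. Do not touch the balls themselves, and leave the things standing around alone.

Things in the scene. Friction and masses are not known exactly. Their poses are not given: they have to be found in the camera images.
- sorter: ball sorter, fixed, T-shaped base 530 mm wide. Origin: on the bench under the middle of the gate; +x runs away from the robot along the feed channel (turned up to 0.3 rad), +y to the robot's left. Feed channel: far side, x 22 to 186 mm, 34 mm wide, floor 111 mm up at its near end, rising away. From each gate end (+y, -y) a chute runs down to a tray. Offsets elsewhere are in this frame
- gate (a joint): tilt of the seesaw gate (rad) about the sorter's x axis, pivot 75 mm up; stops at +-0.22. Positive: left end (+y) up, balls run right; negative: left end down, balls run left. Top-heavy: past level it falls to the other stop by itself and rests there; about 1 N on a raised pad moves it. Steel plate, 160 mm long in y, top 105 mm up when level
- pad_left (a point): point on top of the gate's flat front part near its left end, 55 mm before (x) and 60 mm left of the gate's middle; about 117 mm above the bench when up, 91 mm when down. The flat part (x -88 to -22 mm, whole length of the gate) is free to press on; a 36 mm high wall at x = -18 mm bounds it and the balls run behind that wall
- pad_right (a point): the same point at the gate's right end, 55 mm before and 60 mm right of the gate's middle
- stop (a joint): travel (m) of the slide stop that holds the balls back: 0 = its blade closes the feed channel, 0.045 = pushed fully to the left (+y of the sorter), end stop; channel open beyond 0.034. It slides with about 1.2 N of friction and stays where it is left
- stop_tab (a point): middle of the top face of the stop's black upright tab: 34 mm wide (y), 14 mm thick (x), 42 mm high, top about 185 mm above the bench; channel walls beside it reach about 140 mm. 47 mm beyond the gate's middle; moves with the stop. Push its right (-y) face to the left; nothing stands within 100 mm to its right above 150 mm height
- ball_1: white ceramic grinding ball, 24 mm across, loose, waiting in the feed channel (number 1 from the stop); origin at its centre
- ball_2: white ceramic grinding ball, 24 mm across, loose, waiting in the feed channel (number 2 from the stop); origin at its centre
- ball_3: white ceramic grinding ball, 24 mm across, loose, waiting in the feed channel (number 3 from the stop); origin at its centre
- tray_left (a point): middle of the inner floor of the blue catch tray at the end of the left chute (+y of the sorter); the tray is 100 x 92 mm outside with walls 42 mm high, and a board on its outer end up to 90 mm above the bench; axes as the sorter's
- tray_right (a point): middle of the inner floor of the blue catch tray at the end of the right chute (-y of the sorter); the tray is 100 x 92 mm outside with walls 42 mm high, and a board on its outer end up to 90 mm above the bench; axes as the sorter's
- beaker: an open white plastic beaker 80 mm across and 90 mm high with four wooden sticks standing in it up to 130 mm; loose, not part of the job; origin at the centre of its underside
- bottle: a clear glass bottle with a white cap, 60 mm across and 120 mm high; loose, not part of the job; origin at the centre of its underside
- tip_box: a closed pipette-tip box, blue with a white lid, 120 x 80 mm and 57 mm high; loose, not part of the job; origin at the centre of its underside
- jar: a white screw-top jar, 64 mm across and 70 mm high; loose, not part of the job; origin at the centre of its underside

How it is judged:
By the outcome, as a careful person would: the job done as asked, in the order asked, and still so for the second after the job is handed in, with the robot touching nothing.
It also fails if it takes over 38 s, if anything falls off the work surface, if the arm or the gripper's body presses on something with over 40 N, if the wrist force passes 120 N, or if a joint passes its speed limit or range.

## Working session

There is one attempt and no reset: what is moved stays moved. The work goes in short steps, Python scripts to look and compute and a shell command to move; the robot and the scene stay as the last step left them, time stands still between calls to the robot, and variables do not carry over. Pictures are saved under pics/ and viewed, about 8 in all and at most 12, crops included, and the job is handed in when it is done.

```bash
ls; mkdir -p pics; cat > h.py <<'E'
from cell import env
import numpy as np, cv2
from scipy.spatial.transform import Rotation as R
def shot(n): return env.get_image(n)
def w(p,a): return np.array(p["origin"])+np.array(p["rotation"])@np.array(a)
def px(p,X):
    c=np.array(p["rotation"]).T@(np.array(X)-p["origin"]); u=np.array(p["mtx"])@c; return u[:2]/u[2]
def find(p,l,k=2): 
    for d in env.place_of(p,l)[:k]: print(l,np.round(w(p,d["at"]),4),round(d["confidence"],2),np.round(px(p,w(p,d["at"]))))
E
python3 - <<'E'
from h import *
s=env.get_state(); print(s["time"],s["ee_pos"],s["tool_rot"],s["force"],s["opening"]); print(R.from_rotvec(s["tool_rot"]).as_matrix().round(3))
for n in("top","side"):
    p=shot(n); cv2.imwrite(f"pics/{n}0.png",p["pixels"]); print(n,np.round(p["origin"],3))
    for l in["sorter","pad_left","pad_right","stop_tab","ball_1","tray_left","tray_right","beaker","bottle","tip_box","jar"]: find(p,l,3 if l=="ball_1" else 1)
E
```

```text
pics
0.0 [ 0.1860997  -0.7002405   0.23043627] [-1.3201817   1.01661198 -1.01448853] [-0.85244632  0.22955571  0.16464356] 0.08545957202265192
[[ 0.257 -0.001  0.966]
 [-0.966  0.001  0.257]
 [-0.001 -1.    -0.   ]]
top [0.389 0.01  1.046]Traceback (most recent call last):
  File "<stdin>", line 5, in <module>
  File "h.py", line 9, in find
    for d in env.place_of(p,l)[:k]: print(l,np.round(w(p,d["at"]),4),round(d["confidence"],2),np.round(px(p,w(p,d["at"]))))
                                                                                                       ~~^^^^^^^^^^^^^^^^
  File "h.py", line 7, in px
    c=np.array(p["rotation"]).T@(np.array(X)-p["origin"]); u=np.array(p["mtx"])@c; return u[:2]/u[2]
                                                             ~~~~~~~~~~~~~~~~~~^~
ValueError: matmul: Input operand 1 does not have enough dimensions (has 0, gufunc core with signature (n?,k),(k,m?)->(n?,m?) requires 1)
```

```bash
python3 - <<'E'
from h import *
p=shot("top"); print({k:(v if k!="pixels" else 0) for k,v in p.items()}); print(env.place_of(p,"sorter"))
E
```

```text
{'pixels': 0, 'mtx': array([[495.34860172,   0.        , 283.29949125],
       [  0.        , 495.34860172, 202.54559315],
       [  0.        ,   0.        ,   1.        ]]), 'origin': array([0.38868607, 0.00976186, 1.04580919]), 'rotation': array([-2.12789213,  2.16260834, -0.14514488]), 'shot': 2}
[{'at': [-0.0284, 0.0144, 1.0547], 'confidence': 0.72}]
```

View pics/top0.png

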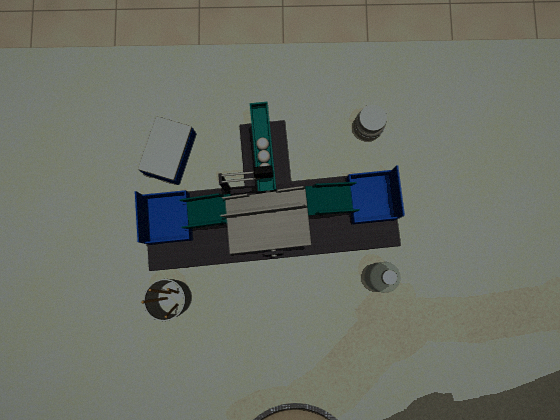

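The top view shows the sorter at about (265,215): gate (228–310, 190–255), black tab about (263,172), balls about (264,150), trays at (165,217) and (375,195), and loose things well clear. The camera rotation is a rotation vector, so I'll fix the helper.

```bash
sed -i 's/np.array(p\["rotation"\])/R.from_rotvec(p["rotation"]).as_matrix()/g' h.py; python3 - <<'E'
from h import *
for n in("top","side"):
    p=shot(n); cv2.imwrite(f"pics/{n}1.png",p["pixels"]); print(n,np.round(p["origin"],3))
    for l in["sorter","pad_left","pad_right","stop_tab","ball_1","tray_left","tray_right","beaker","bottle","tip_box","jar"]: find(p,l,3 if l=="ball_1" else 1)
E
```

```text
top [0.389 0.01  1.046]
sorter [ 0.5257  0.0431 -0.0023] 0.69 [270. 208.]
pad_left [0.461  0.1028 0.0958] 0.78 [238. 236.]
pad_right [ 0.4756 -0.0153  0.1174] 0.8 [299. 226.]
stop_tab [0.5726 0.0469 0.1845] 0.49 [264. 169.]
ball_1 [0.6098 0.0513 0.1322] 0.64 [263. 155.]
ball_1 [0.5841 0.0507 0.129 ] 0.47 [264. 169.]
ball_1 [0.6309 0.0514 0.1294] 0.47 [263. 145.]
tray_left [0.504  0.2588 0.0054] 0.71 [168. 220.]
tray_right [ 0.5453 -0.1696  0.0117] 0.84 [371. 197.]
beaker [ 0.3419  0.2455 -0.0011] 0.77 [174. 297.]
bottle [ 0.382  -0.1814 -0.0018] 0.63 [378. 275.]
tip_box [ 6.499e-01  2.601e-01 -2.000e-04] 0.59 [169. 153.]
jar [ 0.7006 -0.1745 -0.0037] 0.75 [369. 127.]
side [0.43  0.726 0.946]
sorter [0.5226 0.0416 0.0016] 0.63 [270. 275.]
pad_left [0.465  0.107  0.0936] 0.81 [295. 277.]
pad_right [ 0.471  -0.01    0.1189] 0.83 [296. 223.]
stop_tab [0.5031 0.2587 0.0064] 0.72 [268. 368.]
ball_1 [0.5843 0.0481 0.1264] 0.52 [237. 238.]
ball_1 [0.6298 0.0567 0.1355] 0.49 [213. 237.]
ball_1 [0.6072 0.0538 0.131 ] 0.43 [225. 238.]
tray_left [0.5054 0.2565 0.0052] 0.74 [267. 368.]
tray_right [ 0.5371 -0.1693  0.0062] 0.86 [273. 203.]
bottle [ 0.3774 -0.1766  0.0045] 0.56 [340. 205.]
tip_box [ 0.6481  0.2592 -0.004 ] 0.7 [192. 365.]
jar [ 0.7032 -0.1653  0.0012] 0.93 [205. 201.]
```

View pics/side1.png

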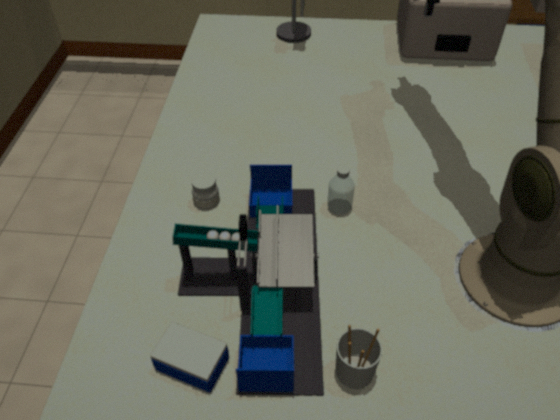

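Both views agree: the right end is up (z≈0.118) and the left is down, so I press pad_right and the balls should go right. Tray line gives yaw ≈0.085 and origin ≈(0.523,0.044).

```bash
cat >> h.py <<'E'
O=np.array([0.5232,0.0438]); Y=0.085; RS=R.from_euler("z",Y).as_matrix()
def S(x,y,z): return RS@[x,y,0]+[O[0],O[1],z]
def where():
    s=env.get_state(); T=R.from_rotvec(s["tool_rot"]).as_matrix(); e=np.array(s["ee_pos"])
    print("t",s["time"],"sorter xyz",(RS.T@(e-[*O,0])).round(4),"F",np.round(s["force"],1),"open",round(s["opening"],4),"toolx in sorter",(RS.T@T[:,0]).round(3),"down",T[:,1].round(3)); return e,T
def units(x,y,z):
    e,T=where(); print((x,y,z),"->",(T.T@(S(x,y,z)-e)/0.06).round(2))
E
python3 -c "
from h import *
units(-.057,-.30,.23);units(-.057,-.062,.17)
e,T=where();print(R.from_matrix(T.T@RS@np.array([[0,0,1],[-1,0,0],[0,-1,0]])).as_rotvec()/np.radians(6))"
```

```text
t 1.4 sorter xyz [-0.399  -0.7132  0.2313] F [0.5 0.8 1.4] open 0.0855 toolx in sorter [ 0.174 -0.985  0.   ] down [-0. -0. -1.]
(-0.057, -0.3, 0.23) -> [-5.79  0.02  6.81]
t 1.4 sorter xyz [-0.399  -0.7132  0.2313] F [0.5 0.8 1.4] open 0.0855 toolx in sorter [ 0.174 -0.985  0.   ] down [-0. -0. -1.]
(-0.057, -0.062, 0.17) -> [-9.7   1.02  7.5 ]
t 1.4 sorter xyz [-0.399  -0.7132  0.2313] F [0.5 0.8 1.4] open 0.0855 toolx in sorter [ 0.174 -0.985  0.   ] down [-0. -0. -1.]
[6.31352696e-04 1.66914666e+00 1.42875702e-04]
```

```bash
python3 -m creep '[[0,0.3,0,-0.7,0,0.8,255],[0,0.6,0,-1.4,0,1.6,255],[0,0.9,0,-2.1,0,2.4,255],[0,1.2,0,-2.8,0,3.2,255],[0,1.5,0,-3.5,0,4.1,255],[0,1.67,0,-4.2,0,4.9,255],[0,1.67,0,-4.9,0,5.7,255],[0,1.67,0,-5.6,0,6.5,255],[0,1.67,0,-6.2,0,6.8,255],[0,1.67,0,-6.6,0,6.9,255],[0,1.67,0,-6.6,0,6.9,255],[0,1.67,0,-6.6,0,6.9,255]]' 40; python3 -c "
from h import *
units(-.057,-.062,.17)"
```

```text
time: 2.9
ee_pos: [0.4846, -0.2126, 0.2315]
tool_rot: [-1.248, 1.146, -1.148]
force: [-0.2, -0.2, -0.0]
opening: 0.0
t 2.9 sorter xyz [-0.0602 -0.2522  0.2315] F [-0.2 -0.2 -0. ] open 0.0 toolx in sorter [-0.001 -1.     0.001] down [ 0.    -0.001 -1.   ]
(-0.057, -0.062, 0.17) -> [-3.17  1.02  0.05]
```

```bash
python3 -m creep '[[0,0,0,-0.6,0,0,255],[0,0,0,-1.3,0,0,255],[0,0,0,-2.0,0.1,0,255],[0,0,0,-2.7,0.4,0.05,255],[0,0,0,-3.1,0.8,0.05,255],[0,0,0,-3.17,1.0,0.05,255],[0,0,0,-3.17,1.0,0.05,255]]'; python3 - <<'E'
from h import *
units(-.057,-.062,.125)
p=shot("side");find(p,"pad_right");q=shot("top")
cv2.imwrite("pics/a.png",np.hstack([cv2.resize(x["pixels"][130:310,190:370],(400,400)) for x in(p,q)]))
E
```

```text
time: 3.78
ee_pos: [0.4713, -0.0232, 0.1707]
tool_rot: [-1.249, 1.148, -1.147]
force: [0.8, -0.2, 0.2]
opening: -0.0004
t 3.775 sorter xyz [-0.0574 -0.0624  0.1707] F [ 0.8 -0.2  0.2] open -0.0004 toolx in sorter [-0.002 -1.     0.001] down [-0.002 -0.001 -1.   ]
(-0.057, -0.062, 0.125) -> [-0.01  0.76  0.01]
pad_right [ 0.7032 -0.1643  0.0011] 0.73 [205. 202.]
```

View pics/a.png

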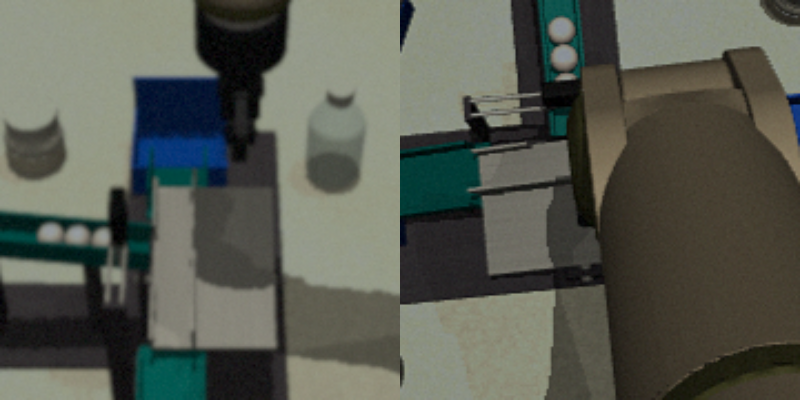

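The side crop shows the shut fingertip at (237,155), over the flat front part near the right end and clear of the wall. Pressing down gradually, past level.

```bash
python3 -m creep '[[0,0,0,0,0.4,0,255],[0,0,0,0,0.7,0,255],[0,0,0,0,0.85,0,255],[0,0,0,0,0.95,0,255],[0,0,0,0,1.05,0,255]]'; python3 -m creep '[[0,0,0,0,0.1,0,255],[0,0,0,0,0.19,0,255],[0,0,0,0,0.23,0,255],[0,0,0,0,0.23,0,255]]'; python3 -c "
from h import *
where()"
```

```text
time: 4.55
ee_pos: [0.4718, -0.0221, 0.1084]
tool_rot: [-1.247, 1.146, -1.147]
force: [0.4, -0.6, 0.2]
opening: 0.0003
time: 5.05
ee_pos: [0.4713, -0.0218, 0.0943]
tool_rot: [-1.249, 1.147, -1.146]
force: [0.1, -0.5, 0.3]
opening: 0.0003
t 5.05 sorter xyz [-0.0572 -0.061   0.0943] F [ 0.1 -0.5  0.3] open 0.0003 toolx in sorter [ 0. -1. -0.] down [-0. -0. -1.]
```

```bash
python3 -m creep '[[0,0,0,0,-0.5,0,255],[0,0,0,0,-1.2,0,255],[0,0,0,0,-2.0,0,255],[0,0,0,0.3,-2.3,0.6,255],[0,0,0,0.6,-2.3,1.3,255],[0,0,0,0.6,-2.3,1.74,255],[0,0,0,0.6,-2.3,1.74,255]]'; python3 - <<'E'
from h import *
p=shot("side");q=shot("top")
for l in("pad_left","pad_right","stop_tab"): find(p,l);find(q,l)
cv2.imwrite("pics/b.png",np.hstack([cv2.resize(x["pixels"][130:310,190:370],(400,400)) for x in(p,q)]))
units(.047,-.06,.156)
E
```

```text
time: 5.92
ee_pos: [0.58, -0.0486, 0.2323]
tool_rot: [-1.248, 1.146, -1.147]
force: [-0.8, -0.4, 0.1]
opening: 0.0001
pad_left [0.4625 0.0946 0.1209] 0.57 [297. 263.]
pad_left [0.4643 0.0915 0.1213] 0.64 [243. 233.]
pad_right [ 0.4716 -0.0233  0.0909] 0.92 [296. 227.]
pad_right [ 0.378  -0.1767  0.0019] 0.23 [339. 206.]
pad_right [ 0.4743 -0.0278  0.0896] 0.7 [306. 228.]
stop_tab [0.5696 0.0509 0.1867] 0.65 [243. 219.]
stop_tab [0.5696 0.0495 0.1836] 0.72 [263. 170.]
t 6.325 sorter xyz [ 0.0468 -0.097   0.2327] F [ 0.3 -0.7  0.4] open 0.0001 toolx in sorter [-0. -1.  0.] down [ 0. -0. -1.]
(0.047, -0.06, 0.156) -> [-0.62  1.28  0.  ]
```

View pics/b.png

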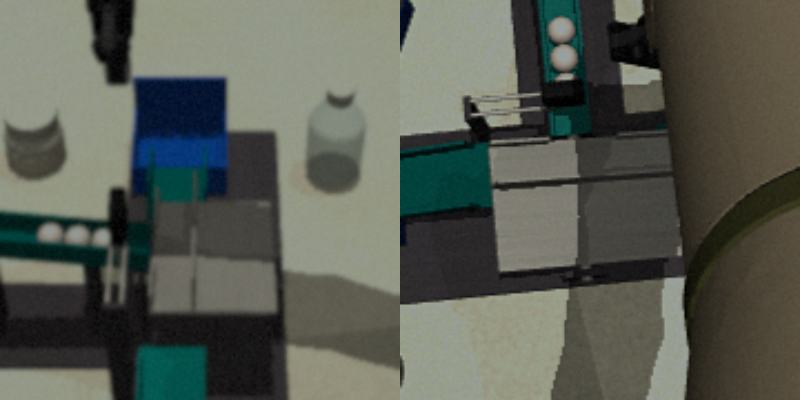

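Gate rocked over: pad_left now z≈0.121, pad_right z≈0.090, tab still at 0 (in the top crop at (562,93)), balls still held. Now descend to the right of the tab, then push left.

```bash
python3 -m creep '[[0,0,0,-0.1,0.5,0,255],[0,0,0,-0.3,1.0,0,255],[0,0,0,-0.3,1.27,0,255],[0,0,0,-0.3,1.27,0,255]]'; python3 -m creep '[[0,0,0,-0.3,0,0,255],[0,0,0,-0.6,0,0,255],[0,0,0,-0.85,0,0,255],[0,0,0,-1.05,0,0,255],[0,0,0,-1.25,0,0,255],[0,0,0,-1.4,0,0,255],[0,0,0,-1.4,0,0,255]]'; python3 - <<'E'
from h import *
where();p=shot("side");q=shot("top")
for l in("pad_left","stop_tab"): find(p,l);find(q,l)
for l in("stop_tab",):
  for x in(p,q):
    for d in env.place_of(x,l)[:1]: print("tab in sorter",RS.T@(w(x,d["at"])-[*O,0]))
cv2.imwrite("pics/c.png",np.hstack([cv2.resize(x["pixels"][130:310,190:370],(400,400)) for x in(p,q)]))
E
```

```text
time: 6.82
ee_pos: [0.5765, -0.0313, 0.1555]
tool_rot: [-1.25, 1.148, -1.146]
force: [-0.3, -0.1, 0.2]
opening: 0.0
time: 7.7
ee_pos: [0.5697, 0.0537, 0.1562]
tool_rot: [-1.249, 1.146, -1.145]
force: [0.7, -0.7, 0.2]
opening: 0.0001
t 7.7 sorter xyz [0.0472 0.0059 0.1562] F [ 0.7 -0.7  0.2] open 0.0001 toolx in sorter [ 0.001 -1.    -0.   ] down [-0.  0. -1.]
pad_left [0.4657 0.0951 0.1197] 0.75 [295. 263.]
stop_tab [0.5691 0.0848 0.1848] 0.54 [240. 234.]
tab in sorter [0.04918749 0.03699549 0.18484898]
```

View pics/c.png

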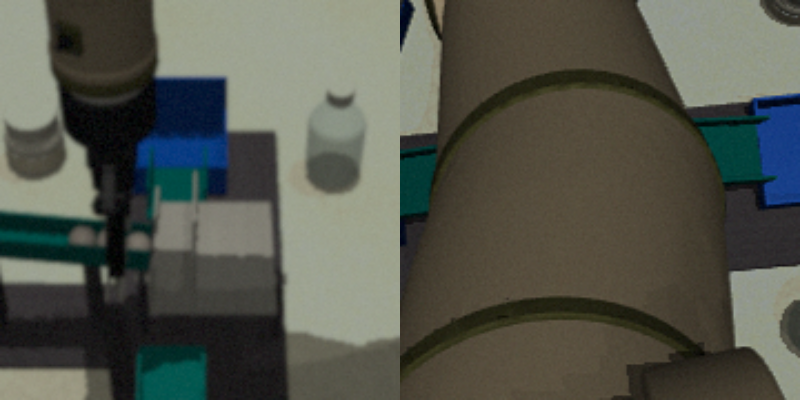

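The tab is at about 37 mm and balls are passing the stop (crop (140,242)). Pushing the remaining ~8 mm and feeling for the end stop.

```bash
python3 -m creep '[[0,0,0,-0.07,0,0,255],[0,0,0,-0.12,0,0,255],[0,0,0,-0.12,0,0,255]]'; python3 -m creep '[[0,0,0,-0.04,0,0,255],[0,0,0,-0.04,0,0,255]]'; python3 -c "
from h import *
where();p=shot('side');d=env.place_of(p,'stop_tab')[:1];print(d and RS.T@(w(p,d[0]['at'])-[*O,0]))"
```

```text
time: 8.48
ee_pos: [0.5692, 0.0604, 0.1562]
tool_rot: [-1.248, 1.146, -1.146]
force: [0.9, -0.2, 0.2]
opening: 0.0005
time: 8.72
ee_pos: [0.5691, 0.0622, 0.1563]
tool_rot: [-1.248, 1.146, -1.147]
force: [-0.3, -1.7, 0.4]
opening: 0.0005
t 8.725 sorter xyz [0.0473 0.0145 0.1563] F [-0.3 -1.7  0.4] open 0.0005 toolx in sorter [-0. -1.  0.] down [ 0. -0. -1.]
[0.0485985  0.04505729 0.18329967]
```

```bash
python3 -m creep '[[0,0,0,-0.04,0,0,255],[0,0,0,-0.04,0,0,255]]'
```

```text
time: 9.07
ee_pos: [0.569, 0.0624, 0.1563]
tool_rot: [-1.249, 1.147, -1.149]
force: [0.6, -8.0, 0.2]
opening: -0.0002
```

End stop reached (8 N, position no longer advancing). Back off to the right, lift, move away and look.

```bash
python3 -m creep '[[0,0,0,0.3,0,0,255],[0,0,0,0.8,-0.2,0,255],[0,0,0,1.2,-1.0,0,255],[0,0,0,1.7,-1.7,0,255],[0,0,0,2.5,-2.0,0,255],[0,0,0,3.4,-2.0,0,255],[0,0,0,4.3,-2.0,0,255],[0,0,0,5.2,-2.0,0,255],[0,0,0,6.0,-2.0,0,255],[0,0,0,6.6,-2.0,0,255],[0,0,0,6.6,-2.0,0,255]]'; python3 - <<'E'
from h import *
where();p=shot("side");q=shot("top")
for l in("pad_left","pad_right","stop_tab","ball_1","beaker","bottle","tip_box","jar"): find(p,l,4 if l=="ball_1" else 1);find(q,l,4 if l=="ball_1" else 1)
for x in(p,q):
    for d in env.place_of(x,"stop_tab")[:1]: print("tab in sorter",RS.T@(w(x,d["at"])-[*O,0]))
cv2.imwrite("pics/d.png",np.hstack([cv2.resize(x["pixels"][a:a+260,b:b+260],(400,400)) for x,a,b in((p,140,130),(q,80,150))]))
E
```

```text
time: 10.45
ee_pos: [0.6012, -0.3341, 0.2757]
tool_rot: [-1.247, 1.15, -1.151]
force: [-1.2, 1.3, 0.8]
opening: 0.0002
t 10.45 sorter xyz [ 0.0456 -0.3832  0.2757] F [-1.2  1.3  0.8] open 0.0002 toolx in sorter [-0.005 -1.     0.001] down [-0.001 -0.001 -1.   ]
pad_left [0.4634 0.0931 0.1186] 0.76 [296. 263.]
pad_left [0.4617 0.0907 0.1182] 0.65 [243. 234.]
pad_right [ 0.4736 -0.0241  0.0906] 0.96 [295. 227.]
pad_right [ 0.4725 -0.0285  0.0925] 0.69 [306. 229.]
stop_tab [ 0.5378 -0.1748  0.02  ] 0.54 [273. 197.]
stop_tab [0.5668 0.0897 0.1837] 0.62 [240. 172.]
ball_1 [ 0.5375 -0.175   0.0205] 0.46 [273. 197.]
ball_1 [ 0.5396 -0.2005  0.0232] 0.4 [273. 189.]
ball_1 [ 0.5282 -0.143   0.0179] 0.58 [359. 204.]
ball_1 [ 0.5402 -0.2006  0.0206] 0.57 [386. 198.]
beaker [0.3447 0.2422 0.0005] 0.69 [353. 369.]
beaker [0.341 0.247 0.   ] 0.72 [173. 298.]
bottle [ 0.3784 -0.176   0.0018] 0.57 [339. 206.]
bottle [ 0.3811 -0.1789 -0.0023] 0.95 [377. 275.]
tip_box [ 0.6485  0.2566 -0.0027] 0.76 [192. 363.]
tip_box [6.482e-01 2.581e-01 2.000e-04] 0.66 [170. 154.]
jar [ 7.013e-01 -1.682e-01 -1.000e-04] 0.74 [206. 201.]
jar [ 0.7025 -0.1729 -0.0036] 0.68 [368. 127.]
tab in sorter [-0.00405355 -0.21901817  0.01999366]
tab in sorter [0.04735218 0.04198202 0.1836904 ]
```

View pics/d.png

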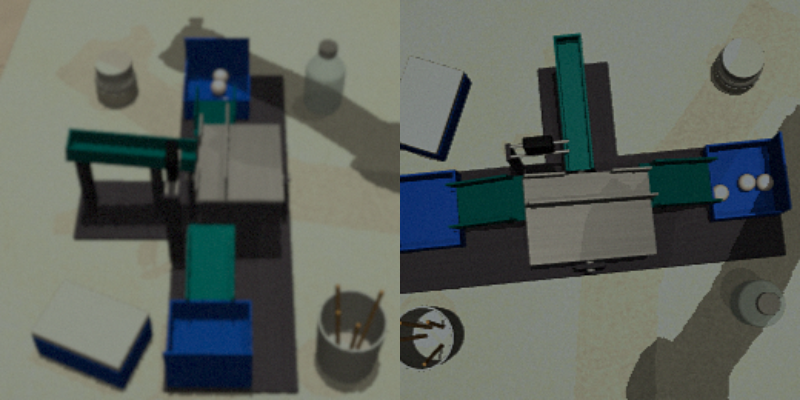

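All three balls show in the right tray in the top crop, at (720,192), (747,182) and (765,182). The feed is empty and the tab is fully left. One check that they're at rest, then hand in.

```bash
python3 -m creep '[[0,0,0,0,0,0,255],[0,0,0,0,0,0,255],[0,0,0,0,0,0,255],[0,0,0,0,0,0,255],[0,0,0,0,0,0,255],[0,0,0,0,0,0,255],[0,0,0,0,0,0,255],[0,0,0,0,0,0,255]]'; python3 - <<'E'
from h import *
q=shot("top")
for d in env.place_of(q,"ball_1")[:4]: print((RS.T@(w(q,d["at"])-[*O,0])).round(4),d["confidence"])
cv2.imwrite("pics/e.png",cv2.resize(q["pixels"][130:260,280:440],(640,520)))
E
```

```text
time: 12.45
ee_pos: [0.6024, -0.3298, 0.2762]
tool_rot: [-1.248, 1.147, -1.146]
force: [0.4, -0.5, -0.1]
opening: -0.0002
[-0.0008 -0.2194  0.0207] 0.6
[-0.0027 -0.2434  0.0212] 0.52
```

View pics/e.png

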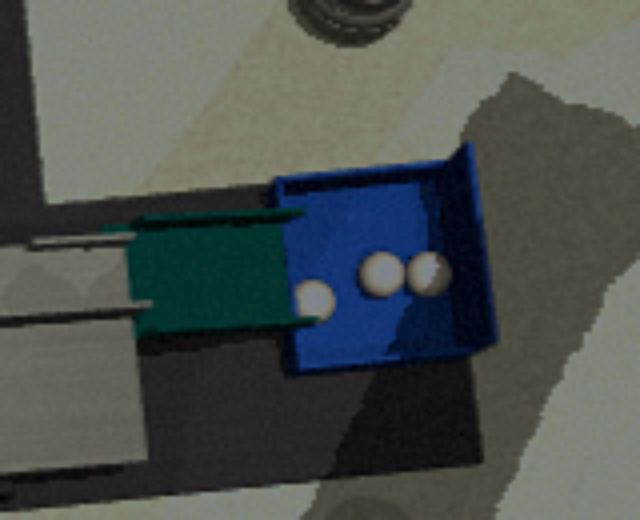

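All three balls rest on the floor of the right tray (crop (315,300), (382,273), (428,273)), the first by its inner wall and unmoved since the last picture.

```bash
python3 -c "
from cell import env
print(env.job_done())"
```

```text
the job is handed in; nothing more can be done
None
```

The gate now leans to the right, and all three balls are at rest in the right tray. I handed the job in at about 12.5 s, with no verdict reported.

- **Gate:** It started with its right end up, so I pressed the right pad down with the shut fingertips. A check before I touched the stop put the left pad at about 0.12 m and the right at about 0.09 m, with the tab still at 0.
- **Stop:** I pushed the tab left until it met its end stop, where the force rose to 8 N and it moved no further. Two later readings put its travel at 42 to 45 mm. The channel was already open at about 37 mm, so the balls started feeding before the push was finished.
- **Surroundings:** The beaker, bottle, tip box and jar measured within about 5 mm of their first positions, which is within the measuring error. The arm was clear of everything at hand-in.
- **Checks that disagreed:**
  - The network took other things for the tab twice, in the first and last side views, and I discarded those readings.
  - In the last top view it reported only two of the three balls; the picture shows all three.

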